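# Pin the sliding stage of the lab stand to its base

## Robot

A 6-joint arm with a two-finger parallel gripper is mounted at the origin on the work surface. World frame = base frame: x ahead of the robot, y to its left, z up, the work surface at z = 0. Lengths are in m, angles in rad, forces in N, time in s.
With the tool pointing down it reaches from about 0.2 to 0.875 m from the base axis. Payload 3.4 kg.
Tool frame: the origin (TCP) lies on the centre line of the jaws, within the pads' length; the fingertips stand 14 mm ahead of it and the grasp point (between the pads) lies 5 mm behind it; z points along the fingers, y is the direction in which the jaws open and shut (so a half turn about z gives the same grasp; the last joint's range is limited). The gripper opens to 94 mm and grips with 3 to 60 N. Pads are 16 mm wide; open, the fingers measure 119 mm over their backs; the gripper's body (75 mm by 177 mm) begins 78 mm behind the grasp point.
Start: joints at [1.16, 0.276, 1.505, -0, 1.361, -0.121], TCP at [0.164, 0.551, 0.219] pointing down, gripper open.
Joint ranges: [-2.89, 2.89], [-0.75, 2.08], [0.22, 2.7], [-1.18, 4.32], [0.11, 2.71], [-2.7, 2.7]. Speed limits (rad/s): [2.57, 2.57, 3.14, 3.14, 3.14, 3.14].

## Interface

Orientations are given as a unit quaternion [w, x, y, z].
In Python, from rig import r gives the robot as it stands.
- The arm moves only by the shell command python3 -m crank 'ROWS' [FORCE]. ROWS is a JSON object of lists of equal length, an entry for each row: "translation": the shift along the tool's x, y, z in mm, a list of three; "turn": the turn, a rotation vector about the tool's x, y, z in rad, a list of three; "hand": the closure, from 0 (fully open) to 1 (shut). In form: {"translation": [[tx, ty, tz], ...], "turn": [[ax, ay, az], ...], "hand": [hand, ...]}. A call has 1 to 12 rows; each row is the pose to reach, as a shift and turn from the pose measured when the call began, along the tool's axes at that moment; what a row does not reach only later rows make up. A row lasts 1/10 s, in which the tool goes at most 50 mm and 8.59 degrees, less where a joint would pass 70% of its speed; a pose out of reach is approached as far as the arm can. A call with a gripper value outside its range is refused whole. The fingers move at their own pace and stop on an object; FORCE is the grip in N (left out, the last holds). Time passes only in rows, so rows that repeat a pose let the fingers close. It gives the time, the measured TCP pose, the force and the opening at its end, in the units of the state.
- r.get_state(): the state, without advancing time (a new reading comes with each control period).
- r.grab_frame(name): name is "side" or "top"; returns the picture (400x640x3 uint8, red, green, blue); there is no depth.
- r.camera_info(name): a dict with "K" (3x3 intrinsics, pixels), "position" and "attitude" of the camera in the world. Camera axes: x right, y down, z forward; pixel columns grow to the right and rows downward; lengths in m; the calibration is good to about 2 mm. A picture is of the moment at which its call begins. camera_info takes no time and is no camera call.
- r.sign_off(): hands the job in, once; it reports no verdict.
Trained networks look in the newest picture that a camera, given by its name, has taken for a name from the list of things; names that differ only in an ending like _2 or _b are one class to them, and where a whole thing is asked for, a point or a joint stands for the part that bears it (a point fixed in the world has none). Each returns a list of dicts, best first, with "score" (0 to 1); they miss things now and then, are a little off and sometimes report something else, mostly with a low value. They report only what shows in the picture. A call takes as long as a camera call. They do not tell look-alikes from the thing itself.
- r.spot_in(camera, label): "uv" ([column, row] in pixels, amid what is visible of it).
- r.masks_of(camera, label): "pixels" (400x640 bool, what is visible of it) and "uv" ([column, row] in pixels, amid what is visible of it).
- r.pinpoint(camera, label): "uv" ([column, row] in pixels: a listed point, or the origin of a listed thing).
The state is a dict: "t": time; "joints": joint angles; "qvel": joint speeds; "tau": joint torques, N m; "tcp_pos": TCP position; "orientation": TCP orientation; "wrist_force": force on the tool from outside, world axes, zero at the start; "ft_torque": the same for the moment, N m; "gripper_width": finger opening in m.
Only numpy, scipy, OpenCV 4.12 (cv2) and the standard library are available. Lean on these libraries where they do the work, as an engineer would, in place of code of your own. Each camera call takes 0.05 s, during which the arm holds its last target. There are 200 camera calls.

## Task

Take the red-headed tapered pin from the green drilled block, put its tip into the hole of the sliding stage and, working the stage along its rails, find the hidden hole in the bar beneath by feel. Then drive the pin gently down through both holes so that it draws them into line, until its collar lies flat on the stage, and let go; never press or pull hard with the pin, and leave the blue pin and everything else on the bench where it stands.

Things in the scene. Friction and masses are not known exactly. Their poses are not given: they have to be found in the camera images.
- pin: Red-headed tapered steel pin, 50 to 100 g. Origin: centre of the underside of its round collar; z up its axis. Collar 30 mm diameter, 6 mm thick; above it a cylindrical red head 22 mm diameter, 36 mm tall (top 42 mm over the origin). Below the origin a 38 mm shank. It starts upright in one end hole of the green block, collar on the block's top, and lifts straight out.
- pin_tip (a point): Centre of the pin's flat tip, 38 mm below the pin's origin. The shank is 13 mm diameter for its upper 18 mm, then tapers over 20 mm to the 7 mm diameter tip.
- stand: Fixed slide stand of an instrument: grey base plate 170 x 360 x 12 mm (x, y, z), two aluminium rails along its own y, tops 44 mm above the bench. Origin: centre of its underside, on the bench; y is the direction in which the stage slides. Turned up to 0.35 rad either way. More than 50 N between pin and stand (stage and bar included) is too hard.
- stage_hole (a point): Centre of the mouth of the through hole (14.5 mm diameter) in the sliding stage, on its top face, 55 mm above the bench; axes as the stand's. The stage is an aluminium plate 150 x 260 x 10 mm carrying a round black platform (90 mm diameter, top 24 mm above the plate's top, centre 128 mm from the hole along +y).
- stage (a joint): Position of the stage along the stand's +y (m); it slides from -0.026 to 0.042 against about 4 N of friction and stays where it is left. At 0.025 its hole lies over base_mark. It starts at 0.026 to 0.040. The pin standing in its hole can drag it along.
- base_mark (a point): Upper end of the range of the hidden lower hole (a red tick on the near rail, level with it): on the fixed stand, at the top face of the steel bar under the stage, 42 mm above the bench. The true hole (14.5 mm diameter, 30 mm deep) lies 5 to 45 mm from here straight along the stand's -y, new in each run, under the stage; the bar does not move. Pin home: tip 17 mm above the bench.
- rack: Fixed green drilled block 180 x 70 x 48 mm, origin at the centre of its underside; three holes (15.5 mm diameter, 44 mm deep) at -60, 0 and +60 mm along its own x. The tapered pin stands in one end hole, the blue gauge pin in the other.
- gauge: Blue-headed straight gauge pin, the same shape above the collar as the tapered pin but with a blunt straight 13 mm shank; origin at the underside of its collar. Leave it in the block.
- cup: White paper cup, 76 mm rim diameter, 90 mm tall; origin at the centre of its underside. Leave alone.
- burner: Small glass burner without fuel, 80 mm diameter, 88 mm tall; origin at the centre of its underside. Leave alone.
- dish: White ceramic dish, 90 mm diameter, 25 mm tall; origin at the centre of its underside. Leave alone.
- jar: Amber jar, 60 mm diameter, 85 mm tall; origin at the centre of its underside. Leave alone.
- driver: Red-handled screwdriver lying on the bench; origin at its middle, underside. Leave alone.
There are look-alikes about, which are no part of the job. Leave any orange or white look-alike of the pin alone.

How it is judged:
On the way:
1. the tip of the tapered pin is inside the stage's hole (z of pin_tip in the frame of stage_hole below -0.003 m and horizontal distance between pin_tip and stage_hole below 0.006 m), for 0.1 s.
At the end, for the whole second after the job is handed in: The tapered pin is through the stage and into the bar beneath: its collar within 2.5 mm of the stage's top, its axis within 3 mm of the stage hole's centre and within 0.06 rad of upright, at rest and released (z of pin in the frame of stand between 0.052 and 0.0575 m and horizontal distance between pin and stage_hole below 0.003 m and angle between pin's own z axis and vertical below 0.06 rad and linear speed of pin below 0.02 m/s and contact force between the fingers and pin below 0.1 N); the robot touches nothing.
It fails at once if the pin presses on the stand or its stage with more than 50 N (contact force between pin and stand above 50 N).
It fails at once if the blue gauge pin is moved more than 15 mm (distance of gauge from where it was at the start of the episode above 0.015 m).
It fails at once if another thing on the bench is moved more than 20 mm (distance of any of cup, burner, dish, jar, driver from where it was at the start of the episode above 0.02 m).
It also fails if it takes over 72 s, if anything falls off the work surface, if the arm or the gripper's body presses on something with over 40 N, if the wrist force passes 120 N, or if a joint passes its speed limit or range.

## Working session

There is one attempt and no reset: what is moved stays moved. The work goes in short steps, Python scripts to look and compute and a shell command to move; the robot and the scene stay as the last step left them, time stands still between calls to the robot, and variables do not carry over. Pictures are saved under pics/ and viewed, about 8 in all and at most 12, crops included, and the job is handed in when it is done.

```bash
mkdir -p pics; ls; cat > h.py <<'E'
import numpy as np,cv2
from rig import r
from scipy.spatial.transform import Rotation as R
def cam(n):
    c=r.camera_info(n);a=np.array(c["attitude"],float)
    M=a if a.shape==(3,3) else R.from_quat(a,scalar_first=True).as_matrix()
    return np.array(c["K"]),np.array(c["position"]),M
def ray(n,uv):
    K,p,M=cam(n);d=M@np.linalg.solve(K,[uv[0],uv[1],1]);return p,d
def onz(n,uv,z):
    p,d=ray(n,uv);return p+d*(z-p[2])/d[2]
def proj(n,X):
    K,p,M=cam(n);c=M.T@(np.array(X)-p);q=K@c;return q[:2]/q[2]
def tri(u1,n1,u2,n2):
    p,d=ray(n1,u1);q,e=ray(n2,u2);d/=np.linalg.norm(d);e/=np.linalg.norm(e)
    s=np.linalg.lstsq(np.c_[d,-e],q-p,rcond=None)[0];a=p+s[0]*d;b=q+s[1]*e
    return (a+b)/2,np.linalg.norm(a-b)
def tool():
    s=r.get_state();return np.array(s["tcp_pos"]),R.from_quat(s["orientation"],scalar_first=True)
def save(n,f):
    im=r.grab_frame(n);cv2.imwrite(f,im[:,:,::-1]);return im
E
python3 - <<'E'
from h import *
a=save("top","pics/top.png");b=save("side","pics/side.png")
for n in("top","side"):
    print(n,r.camera_info(n))
    for l in("pin","gauge","rack","stage_hole","base_mark","stand"):
        print(l,[(np.round(d["uv"]).tolist(),round(d["score"],2)) for d in r.pinpoint(n,l)])
s=r.get_state();print(s)
E
```

```text
pics
top {'K': array([[511.12786502,   0.        , 320.77451908],
       [  0.        , 511.12786502, 199.40926033],
       [  0.        ,   0.        ,   1.        ]]), 'position': array([ 0.41920194, -0.04841591,  1.50386452]), 'attitude': array([ 0.03429861, -0.70127781,  0.71128659, -0.03323304])}
pin [([398.0, 201.0], 0.5), ([373.0, 197.0], 0.5), ([433.0, 211.0], 0.39), ([430.0, 163.0], 0.39), ([402.0, 218.0], 0.24)]
gauge [([404.0, 242.0], 0.51)]
rack [([403.0, 219.0], 0.75)]
stage_hole [([259.0, 201.0], 0.75)]
base_mark [([263.0, 202.0], 0.58)]
stand [([250.0, 205.0], 0.78), ([392.0, 143.0], 0.68)]
side {'K': array([[416.57882617,   0.        , 317.03133955],
       [  0.        , 416.57882617, 201.85989486],
       [  0.        ,   0.        ,   1.        ]]), 'position': array([ 0.41688822, -0.89034285,  0.87684185]), 'attitude': array([-0.38894282,  0.91637577, -0.08401252,  0.04382714])}
pin [([374.0, 292.0], 0.7), ([311.0, 306.0], 0.67), ([288.0, 247.0], 0.63), ([315.0, 244.0], 0.6), ([321.0, 268.0], 0.49)]
gauge [([271.0, 278.0], 0.45)]
rack [([296.0, 284.0], 0.95)]
stage_hole [([297.0, 163.0], 0.9)]
base_mark [([296.0, 170.0], 0.77)]
stand [([292.0, 172.0], 0.56)]
{'t': 0.7, 'joints': array([ 1.15999566e+00,  2.75896945e-01,  1.50490526e+00,  2.08730812e-05,
        1.36069901e+00, -1.20981984e-01]), 'qvel': array([-0.00121692,  0.00093246, -0.00057641, -0.00178047, -0.00072774,
        0.00141145]), 'tau': array([-9.69743087e-04, -4.04319119e+01, -2.37460470e+01,  7.04183802e-02,
        2.43961962e-02,  5.50521335e-06]), 'tcp_pos': array([0.1643234 , 0.55105341, 0.21949265]), 'orientation': array([2.16454298e-06, 1.44404873e-01, 9.89518686e-01, 4.67924591e-05]), 'wrist_force': array([ 0.7929143 , -0.17252589, -0.27676693]), 'ft_torque': array([0.03267341, 0.03531956, 0.02305179]), 'gripper_width': 0.09429090776302522}
```

```bash
python3 - <<'E'
import cv2
a=cv2.imread("pics/top.png");b=cv2.imread("pics/side.png")
cv2.imwrite("pics/c_top.png",cv2.resize(a[100:300,200:460],None,fx=3,fy=3,interpolation=2))
cv2.imwrite("pics/c_side.png",cv2.resize(b[120:330,200:450],None,fx=2.8,fy=2.8,interpolation=2))
E
```

```text
(no output)
```

View pics/c_top.png

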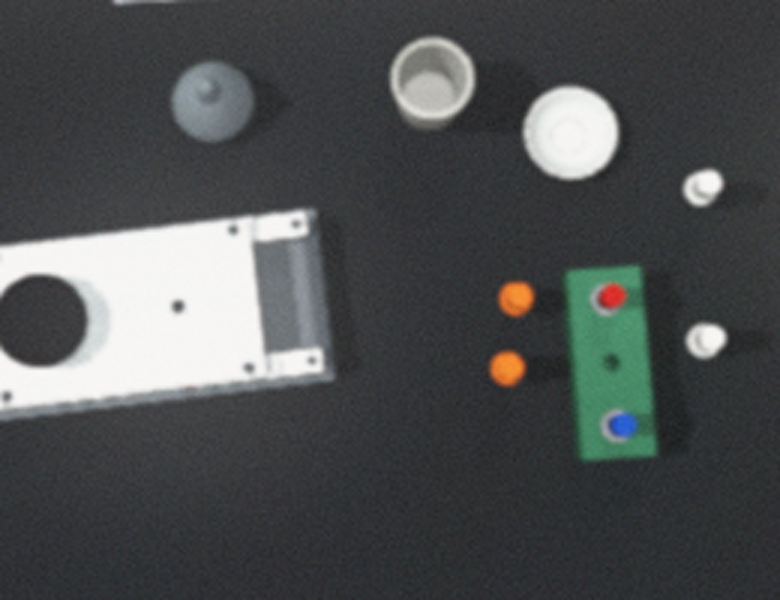

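View pics/c_side.png

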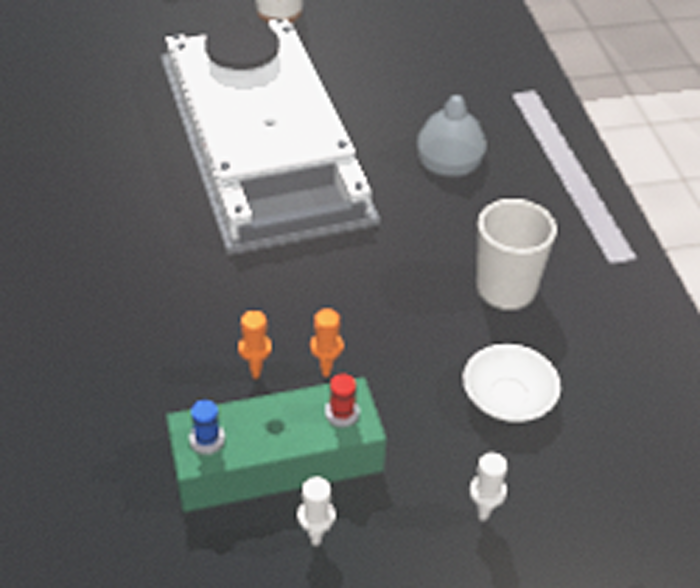

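The candidates in full top-image pixels are the red pin in the block at (402,199), orange at (372,199) and (369,222), white at (434,162) and (435,213), and blue at (406,241). By the description I choose the red one in the green block. The crops already show it close up: red head, steel collar, seated in the end hole.

```bash
python3 - <<'E'
from h import *
ims={n:cv2.imread(f"pics/{n}.png")[:,:,::-1].astype(int) for n in("top","side")}
c={}
for n,box in(("top",(385,420,185,215)),("side",(305,335,245,280))):
    im=ims[n];m=(im[...,0]>120)&(im[...,1]<80)&(im[...,2]<80)
    v,u=np.nonzero(m);k=(u>box[0])&(u<box[1])&(v>box[2])&(v<box[3]);u,v=u[k],v[k]
    c[n]=(u.mean(),v.mean());print(n,c[n],u.min(),u.max(),v.min(),v.max())
X,e=tri(c["top"],"top",c["side"],"side");print("red",X,e)
for z in(.08,.085,.09):print(z,onz("top",c["top"],z)[:2],onz("side",c["side"],z-.01)[:2])
# predicted silhouettes for candidate
# steel collar etc: rack/hole via nets
g=lambda n,l:r.pinpoint(n,l)[0]["uv"]
for n in("top","side"):
    print(n,"hole",onz(n,g(n,"stage_hole"),.055),"mark",onz(n,g(n,"base_mark"),.042),"rack",onz(n,g(n,"rack"),0),"stand",onz(n,g(n,"stand"),0),
     "rackhole0")
# platform: dark blob top
im=ims["top"];m=((im.sum(2)<130)*255).astype(np.uint8)
nl,lab,st,ce=cv2.connectedComponentsWithStats(m)
l=lab[206,214];print("plat",st[l],ce[l],onz("top",ce[l],.079))
# dark holes in top
for (u,v,z) in((259,202,.055),(404,220,.048)):
    w=80-im.sum(2)[v-5:v+6,u-5:u+6]/3;w=np.clip(w-(80-im[v-5:v+6,u-5:u+6].sum(2).max()/3)*.5,0,None) if u<300 else np.clip(w-np.median(w)-5,0,None)
    yy,xx=np.mgrid[v-5:v+6,u-5:u+6];print("dark",(w*xx).sum()/w.sum(),(w*yy).sum()/w.sum(),onz("top",((w*xx).sum()/w.sum(),(w*yy).sum()/w.sum()),z))
# white plate outline
for n in ims:
  im=ims[n];m=(im.min(2)>150).astype(np.uint8);nl,lab,st,ce=cv2.connectedComponentsWithStats(m);p0=(240,190) if n=="top" else (300,175)
  pts=np.argwhere(lab==lab[p0[1],p0[0]])[:,::-1]
  W=np.array([onz(n,p,.055)[:2] for p in pts],np.float32);print(n,"plate",cv2.minAreaRect(W))
print(tool()[1].as_matrix().round(3))
E
```

```text
top (np.float64(403.47727272727275), np.float64(198.45454545454547)) 400 407 195 201
side (np.float64(322.06493506493507), np.float64(261.5584415584416)) 318 326 253 268
red [ 0.55706182 -0.27986428  0.07336483] 0.0027637145647739117
0.08 [ 0.55504604 -0.27864718] [ 0.55904955 -0.27731376]
0.085 [ 0.55456901 -0.27783871] [ 0.55816858 -0.2811127 ]
0.09 [ 0.55409198 -0.27703023] [ 0.55728761 -0.28491165]
top hole [0.55514899 0.12760587 0.055     ] mark [0.55507131 0.11913228 0.042     ] rack [ 0.5031375  -0.28753789  0.        ] stand [0.54885433 0.16297113 0.        ] rackhole0
side hole [0.55947825 0.13073524 0.055     ] mark [0.55313201 0.10980711 0.042     ] rack [ 0.49390683 -0.28344939  0.        ] stand [0.54624584 0.15470125 0.        ] rackhole0
plat [     0      0    640    400 226714] [328.23343508 184.59822067] [ 0.59724118 -0.06876042  0.079     ]
dark 258.914590747331 201.72064056939504 [0.55396595 0.12899127 0.055     ]
dark 403.5171963430561 220.27818894209838 [ 0.49564071 -0.28209252  0.048     ]Traceback (most recent call last):
  File "<stdin>", line 28, in <module>
  File "h.py", line 11, in onz
    p,d=ray(n,uv);return p+d*(z-p[2])/d[2]
        ~~~^^^^^^
  File "h.py", line 9, in ray
    K,p,M=cam(n);d=M@np.linalg.solve(K,[uv[0],uv[1],1]);return p,d
          ~~~^^^
  File "h.py", line 5, in cam
    c=r.camera_info(n);a=np.array(c["attitude"],float)
ValueError: time passes only in moves, steps and waits
```

```bash
python3 - <<'E'
s=open("h.py").read()
s=s.replace('''def cam(n):
''','''import pickle,os
def cam(n):
    f=n+".pkl"
    if not os.path.exists(f): pickle.dump(cam0(n),open(f,"wb"))
    return pickle.load(open(f,"rb"))
def cam0(n):
''')
s=s.replace("from rig import r","from rig import r")
open("h.py","w").write(s)
E
python3 - <<'E'
from h import *
ims={n:cv2.imread(f"pics/{n}.png")[:,:,::-1].astype(int) for n in("top","side")}
print("plat",onz("top",(214.3,206.7),.079))
for n in ims:
  im=ims[n];m=(im.min(2)>150).astype(np.uint8);nl,lab,st,ce=cv2.connectedComponentsWithStats(m);p0=(240,190) if n=="top" else (300,175)
  pts=np.argwhere(lab==lab[p0[1],p0[0]])[:,::-1]
  W=np.array([onz(n,p,.055)[:2] for p in pts],np.float32);print(n,"plate",cv2.minAreaRect(W))
# edge top image: plate near(-y) edge pixels in crop (252,245)-(265,350)
a=onz("top",(200+251/3,100+219/3),.055);b=onz("top",(200+268/3,100+375/3),.055);print(a,b,"edge dir",a-b,np.arctan2((a-b)[1],(a-b)[0]))
im=ims["top"];m=(im[...,0]-im[...,1]>40);m[:,300:]=0;v,u=np.nonzero(m);print("redtick",list(zip(u,v))[:20])
print(tool()[1].as_matrix().round(3))
E
```

```text
plat [0.5395243  0.25093634 0.079     ]
top plate ((0.5488749742507935, 0.1674148291349411), (0.15800374746322632, 0.3416968286037445), 6.100748062133789)
side plate ((0.5461576581001282, 0.16506609320640564), (0.18519537150859833, 0.4420955777168274), 1.7794861793518066)
[0.6355071  0.05792465 0.055     ] [0.48647443 0.0429246  0.055     ] edge dir [0.14903267 0.01500005 0.        ] 0.1003115990119586
redtick []
[[-0.958  0.286  0.   ]
 [ 0.286  0.958  0.   ]
 [-0.     0.    -1.   ]]
```

```bash
python3 -m crank '{"translation":[[-613,-684,40],[-613,-684,40],[-613,-684,40],[-613,-684,40],[-613,-684,40],[-613,-684,40],[-613,-684,40],[-613,-684,40],[-613,-684,40],[-613,-684,40],[-613,-684,40],[-613,-684,40]],"turn":[[0,0,-0.4],[0,0,-0.4],[0,0,-0.4],[0,0,-0.4],[0,0,-0.4],[0,0,-0.4],[0,0,-0.4],[0,0,-0.4],[0,0,-0.4],[0,0,-0.4],[0,0,-0.4],[0,0,-0.4]],"hand":[0,0,0,0,0,0,0,0,0,0,0,0]}' 20
cat > go.py <<'E'
import sys
from h import *
p,q=tool();M=q.as_matrix();d=np.array([float(x) for x in sys.argv[1:4]])-p
yaw=np.arctan2(-M[0,1],M[1,1])  # jaw axis yaw from world y
print("t",r.get_state()["t"],"pos",p.round(4),"jaw yaw",yaw.round(3),"tilt",M[:2,2].round(4),"shift mm",(M.T@d*1000).round(1),"F",np.round(r.get_state()["wrist_force"],1),"w",r.get_state()["gripper_width"].round(4) )
T=np.array([[-np.cos(.11),-np.sin(.11),0],[-np.sin(.11),np.cos(.11),0],[0,0,-1]]).T
T=np.c_[[-np.cos(.11),-np.sin(.11),0],[-np.sin(.11),np.cos(.11),0],[0,0,-1]]
print("turn to yaw .11",(q.inv()*R.from_matrix(T)).as_rotvec().round(4))
E
python3 go.py .556 -.28 .18
```

```text
t: 2.3
tcp_pos: [0.4199, 0.0087, 0.1938]
orientation: [0.001, -0.055, 0.998, 0.0]
wrist_force: [0.7, -0.0, 0.2]
gripper_width: 0.0941Traceback (most recent call last):
  File "go.py", line 5, in <module>
    print("t",r.get_state()["t"],"pos",p.round(4),"jaw yaw",yaw.round(3),"tilt",M[:2,2].round(4),"shift mm",(M.T@d*1000).round(1),"F",np.round(r.get_state()["wrist_force"],1),"w",r.get_state()["gripper_width"].round(4) )
                                                                                                                                                                                   ^^^^^^^^^^^^^^^^^^^^^^^^^^^^^^^^^^^^
AttributeError: 'float' object has no attribute 'round'
```

```bash
sed -i 's/r.get_state()\["gripper_width"\].round(4) /round(r.get_state()["gripper_width"],4)/; /^T=np.array/d' go.py; python3 go.py .556 -.28 .16
```

```text
t 2.3 pos [0.4199 0.0087 0.1938] jaw yaw 0.11 tilt [0.0014 0.0003] shift mm [-103.6 -301.9   33.9] F [ 0.7 -0.   0.2] w 0.0941
turn to yaw .11 [ 0.0001  0.0014 -0.0004]
```

```bash
python3 -m crank '{"translation":[[-104,-302,34],[-104,-302,34],[-104,-302,34],[-104,-302,34],[-104,-302,34],[-104,-302,34],[-104,-302,34],[-104,-302,34],[-104,-302,34],[-104,-302,34],[-104,-302,34]],"turn":[[0,0.0014,0],[0,0.0014,0],[0,0.0014,0],[0,0.0014,0],[0,0.0014,0],[0,0.0014,0],[0,0.0014,0],[0,0.0014,0],[0,0.0014,0],[0,0.0014,0],[0,0.0014,0]],"hand":[0.3,0.3,0.3,0.3,0.3,0.3,0.3,0.3,0.3,0.3,0.3]}'
python3 go.py .556 -.28 .073
python3 - <<'E'
from h import *
b=save("side","pics/s2.png");a=save("top","pics/t2.png")
c=np.hstack([cv2.resize(b[200:330,250:390],(560,520),interpolation=2)[:,:400],cv2.resize(a[150:280,360:460],(400,520),interpolation=2)])
cv2.imwrite("pics/v2.png",c[:,:,::-1])
print(proj("side",[.556,-.28,.09]),proj("side",[.556,-.28,.048]))
E
```

```text
t: 3.4
tcp_pos: [0.556, -0.2785, 0.1605]
orientation: [0.0, -0.055, 0.998, 0.0]
wrist_force: [-0.4, 0.8, 0.3]
gripper_width: 0.0655
t 3.4 pos [ 0.556  -0.2785  0.1605] jaw yaw 0.111 tilt [0.0001 0.0003] shift mm [ 0.1 -1.5 87.5] F [-0.4  0.8  0.3] w 0.0655
turn to yaw .11 [0.0003 0.0002 0.0009]
[321.23133134 257.42877335] [320.85666432 268.13528864]
```

View pics/v2.png

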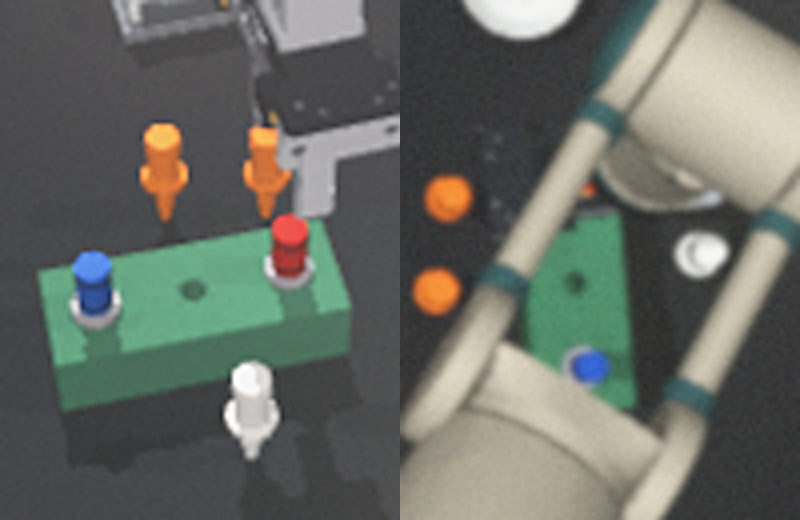

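```bash
python3 - <<'E'
from h import *
p,q=tool();M=q.as_matrix()
for s in(-1,1):
    for w in(-.008,.008):
        print(s,w,proj("side",p+M@[w,s*.034,.014]),proj("side",p+M@[w,s*.044,.014]))
E
```

```text
-1 -0.008 [329.74294253 251.88825855] [331.16066842 255.23960891]
-1 0.008 [322.96836058 253.47272425] [324.34142492 256.84867204]
1 -0.008 [320.62636381 230.33765449] [319.35805106 227.33950061]
1 0.008 [314.14081808 231.76848104] [312.91296928 228.74957414]
```

The side view shows the red pin at about (322,257), directly below the jaws. The finger shows the same ~1.5 px camera offset as the pin, so x of about 0.556 stands. Descending.

```bash
python3 -m crank '{"translation":[[0,-1.5,40],[0,-1.5,70],[0,-1.5,87],[0,-1.5,87],[0,-1.5,87],[0,-1.5,87],[0,-1.5,87],[0,-1.5,87],[0,-1.5,87],[0,-1.5,87],[0,-1.5,87],[0,-1.5,87]],"turn":[[0,0,0],[0,0,0],[0,0,0],[0,0,0],[0,0,0],[0,0,0],[0,0,0],[0,0,0],[0,0,0],[0,0,0],[0,0,0],[0,0,0]],"hand":[0.3,0.3,0.3,0.3,0.6,0.85,0.85,0.85,0.85,0.85,0.85,0.85]}' 25
python3 go.py .556 -.28 .073
```

```text
t: 4.7
tcp_pos: [0.5564, -0.2795, 0.0739]
orientation: [0.0, -0.055, 0.998, 0.001]
wrist_force: [-0.1, 3.6, 4.8]
gripper_width: 0.0217
t 4.7 pos [ 0.5564 -0.2795  0.0739] jaw yaw 0.111 tilt [0.0005 0.0014] shift mm [ 0.5 -0.5  0.9] F [-0.1  3.6  4.8] w 0.0217
turn to yaw .11 [0.0013 0.0007 0.0006]
```

```bash
python3 -m crank '{"translation":[[0,0.5,-15],[0,0.5,-40],[0,0.5,-80],[0,0.5,-126],[0,0.5,-126],[0,0.5,-126]],"turn":[[0,0,0],[0,0,0],[0,0,0],[0,0,0],[0,0,0],[0,0,0]],"hand":[0.85,0.85,0.85,0.85,0.85,0.85]}'
python3 go.py .556 .129 .15
```

```text
t: 5.3
tcp_pos: [0.5566, -0.28, 0.2007]
orientation: [0.001, -0.055, 0.998, -0.001]
wrist_force: [0.2, -0.5, -1.4]
gripper_width: 0.0214
t 5.3 pos [ 0.5566 -0.28    0.2007] jaw yaw 0.111 tilt [ 0.0024 -0.0009] shift mm [-44.4 406.6  50.4] F [ 0.2 -0.5 -1.4] w 0.0214
turn to yaw .11 [-0.0011  0.0023  0.0005]
```

```bash
python3 -m crank '{"translation":[[-44,407,0],[-44,407,0],[-44,407,0],[-44,407,0],[-44,407,0],[-44,407,0],[-44,407,0],[-44,407,0],[-44,407,20],[-44,407,50],[-44,407,50],[-44,407,50]],"turn":[[-0.001,0.002,0],[-0.001,0.002,0],[-0.001,0.002,0],[-0.001,0.002,0],[-0.001,0.002,0],[-0.001,0.002,0],[-0.001,0.002,0],[-0.001,0.002,0],[-0.001,0.002,0],[-0.001,0.002,0],[-0.001,0.002,0],[-0.001,0.002,0]],"hand":[0.85,0.85,0.85,0.85,0.85,0.85,0.85,0.85,0.85,0.85,0.85,0.85]}'
python3 go.py .556 .129 .15
python3 - <<'E'
from h import *
b=save("side","pics/s3.png");P=r.pinpoint("side","stage_hole");T=r.pinpoint("side","pin_tip");O=r.pinpoint("side","pin")
a=save("top","pics/t3.png");print([(d["uv"],d["score"]) for L in(P[:2],T[:4],O[:3]) for d in L])
p,q=tool();M=q.as_matrix();print("pred tip",proj("side",p+M@[0,0,.064]),"pred hole",proj("side",[.556,.129,.055]))
print([proj("side",p+M@[w,-.011,.014]).round(1) for w in(-.008,.008)])
cv2.imwrite("pics/v3.png",cv2.resize(b[90:210,240:370],None,fx=6,fy=5,interpolation=2)[:,:780,::-1])
E
```

```text
t: 6.5
tcp_pos: [0.5545, 0.129, 0.1487]
orientation: [-0.002, -0.055, 0.998, -0.0]
wrist_force: [0.4, -0.3, 0.1]
gripper_width: 0.0216
t 6.5 pos [0.5545 0.129  0.1487] jaw yaw 0.111 tilt [-0.0037 -0.001 ] shift mm [-1.5 -0.1 -1.3] F [ 0.4 -0.3  0.1] w 0.0216
turn to yaw .11 [-0.0006 -0.0037  0.0005]
[([298.5, 163.9], 0.97), ([296.9, 148.3], 0.33), ([313.9, 252.2], 0.73), ([308.6, 312.0], 0.66), ([297.5, 155.9], 0.64), ([372.0, 301.6], 0.61), ([295.1, 144.9], 0.62), ([373.2, 292.1], 0.62), ([291.0, 245.1], 0.61)]
pred tip [295.56706317 155.01715457] pred hole [295.59011268 163.25825883]
[array([298.7, 143.4]), array([293.5, 144.3])]
```

View pics/v3.png

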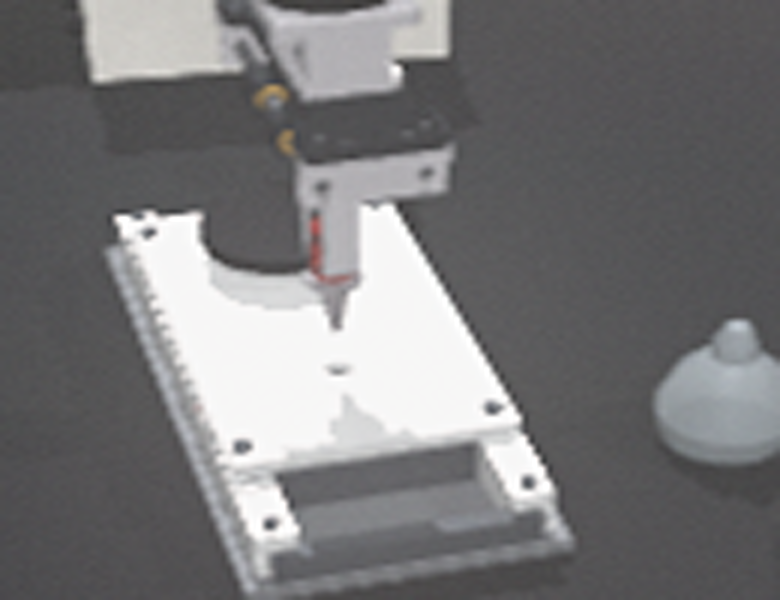

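Tip at about (296,155.6), hole at about (296.5–298.5,163.9). The hole is ~1–2 mm further in +x than the tip relative to the prediction, so I'm shifting +2.5 mm in x and lowering carefully into the stage hole.

```bash
python3 -m crank '{"translation":[[-2.5,0,10],[-2.5,0,20],[-2.5,0,26],[-2.5,0,29],[-2.5,0,32],[-2.5,0,34],[-2.5,0,34]],"turn":[[0,-0.0037,0],[0,-0.0037,0],[0,-0.0037,0],[0,-0.0037,0],[0,-0.0037,0],[0,-0.0037,0],[0,-0.0037,0]],"hand":[0.85,0.85,0.85,0.85,0.85,0.85,0.85]}'
python3 go.py .557 .129 .106
```

```text
t: 7.45
tcp_pos: [0.5587, 0.1291, 0.1172]
orientation: [0.003, -0.055, 0.998, 0.0]
wrist_force: [-1.0, -0.2, 0.1]
gripper_width: 0.0217
t 7.45 pos [0.5587 0.1291 0.1172] jaw yaw 0.11 tilt [0.0054 0.0003] shift mm [ 1.8  0.1 11.2] F [-1.  -0.2  0.1] w 0.0217
turn to yaw .11 [-0.0003  0.0054 -0.0003]
```

```bash
python3 -m crank '{"translation":[[1,0,4],[1,0,8],[1,0,9],[1,0,9]],"turn":[[0,0.003,0],[0,0.004,0],[0,0.004,0],[0,0.004,0]],"hand":[0.85,0.85,0.85,0.85]}'
python3 go.py .557 .129 .106
```

```text
t: 7.85
tcp_pos: [0.5576, 0.129, 0.1079]
orientation: [0.0, -0.055, 0.998, -0.0]
wrist_force: [-0.8, -1.1, -0.0]
gripper_width: 0.0215
t 7.85 pos [0.5576 0.129  0.1079] jaw yaw 0.11 tilt [ 0.0008 -0.0002] shift mm [0.6 0.  1.9] F [-0.8 -1.1 -0. ] w 0.0215
turn to yaw .11 [-0.0002  0.0008 -0.0003]
```

```bash
python3 -m crank '{"translation":[[-1,0,0],[-2,0,0],[-2,0,0]],"turn":[[0,0,0],[0,0,0],[0,0,0]],"hand":[0.85,0.85,0.85]}'
python3 -m crank '{"translation":[[1.5,0,0],[3,0,0],[4,0,0],[4,0,0]],"turn":[[0,0,0],[0,0,0],[0,0,0],[0,0,0]],"hand":[0.85,0.85,0.85,0.85]}'
python3 go.py .557 .129 .106
```

```text
t: 8.15
tcp_pos: [0.5584, 0.1291, 0.1078]
orientation: [-0.001, -0.055, 0.998, -0.0]
wrist_force: [-3.5, -0.7, 1.4]
gripper_width: 0.022
t: 8.55
tcp_pos: [0.5548, 0.1287, 0.108]
orientation: [-0.0, -0.055, 0.998, -0.0]
wrist_force: [0.6, -0.1, -0.9]
gripper_width: 0.0214
t 8.55 pos [0.5548 0.1287 0.108 ] jaw yaw 0.11 tilt [-0.0006 -0.0003] shift mm [-2.2  0.   2. ] F [ 0.6 -0.1 -0.9] w 0.0214
turn to yaw .11 [-0.0003 -0.0006 -0.0002]
```

```bash
python3 -m crank '{"translation":[[1.5,0,0],[1.5,0,0],[1.5,0,0]],"turn":[[0,0,0],[0,0,0],[0,0,0]],"hand":[0.85,0.85,0.85]}'
python3 go.py .556 .129 .103
```

```text
t: 8.85
tcp_pos: [0.5534, 0.1286, 0.108]
orientation: [-0.0, -0.055, 0.998, -0.0]
wrist_force: [0.5, 0.4, -1.6]
gripper_width: 0.0214
t 8.85 pos [0.5534 0.1286 0.108 ] jaw yaw 0.11 tilt [-0.0003 -0.0003] shift mm [-2.6  0.1  5. ] F [ 0.5  0.4 -1.6] w 0.0214
turn to yaw .11 [-0.0002 -0.0004 -0.0003]
```

```bash
python3 -m crank '{"translation":[[1.5,0,0],[1.5,0,0],[1.5,0,0]],"turn":[[0,0,0],[0,0,0],[0,0,0]],"hand":[0.85,0.85,0.85]}'
python3 go.py .5555 .129 .102
```

```text
t: 9.15
tcp_pos: [0.5525, 0.1285, 0.1081]
orientation: [0.0, -0.055, 0.998, -0.0]
wrist_force: [1.5, 1.6, -0.5]
gripper_width: 0.0217
t 9.15 pos [0.5525 0.1285 0.1081] jaw yaw 0.11 tilt [ 0.001  -0.0001] shift mm [-3.   0.2  6.1] F [ 1.5  1.6 -0.5] w 0.0217
turn to yaw .11 [-0.0002  0.0009 -0.0003]
```

```bash
python3 -m crank '{"translation":[[-3,0,0],[-3,0,1],[-3,0,2],[-3,0,3],[-3,0,3]],"turn":[[0,0,0],[0,0,0],[0,0,0],[0,0,0],[0,0,0]],"hand":[0.85,0.85,0.85,0.85,0.85]}'
python3 go.py .5555 .129 .102
```

```text
t: 9.65
tcp_pos: [0.5554, 0.1288, 0.1058]
orientation: [0.001, -0.055, 0.998, -0.0]
wrist_force: [-0.9, 0.1, 4.3]
gripper_width: 0.0216
t 9.65 pos [0.5554 0.1288 0.1058] jaw yaw 0.11 tilt [ 0.0011 -0.0002] shift mm [-0.1  0.2  3.8] F [-0.9  0.1  4.3] w 0.0216
turn to yaw .11 [-0.0003  0.001  -0.0002]
```

```bash
python3 -m crank '{"translation":[[0,-2,0],[0,-4,0.5],[0,-6,0.5],[0,-8,0.7],[0,-8,0.7]],"turn":[[0,0,0],[0,0,0],[0,0,0],[0,0,0],[0,0,0]],"hand":[0.85,0.85,0.85,0.85,0.85]}'
python3 go.py .5555 .129 .102
```

```text
t: 10.15
tcp_pos: [0.5561, 0.1232, 0.1058]
orientation: [0.001, -0.054, 0.999, 0.003]
wrist_force: [-1.5, 5.9, 5.1]
gripper_width: 0.0215
t 10.15 pos [0.5561 0.1232 0.1058] jaw yaw 0.108 tilt [0.0011 0.0051] shift mm [-0.   5.8  3.8] F [-1.5  5.9  5.1] w 0.0215
turn to yaw .11 [ 0.0049  0.0016 -0.0019]
```

```bash
python3 -m crank '{"translation":[[0,-4,0.9],[0,-5.5,0.9],[0,-7,0.9],[0,-7.5,0.9]],"turn":[[0.004,0,0],[0.004,0,0],[0.004,0,0],[0.004,0,0]],"hand":[0.85,0.85,0.85,0.85]}'
python3 -m crank '{"translation":[[0,-4,0.9],[0,-5.5,0.9],[0,-7,0.9],[0,-7.5,0.9]],"turn":[[0,0,0],[0,0,0],[0,0,0],[0,0,0]],"hand":[0.85,0.85,0.85,0.85]}'
python3 go.py .5555 .129 .102
```

```text
t: 10.55
tcp_pos: [0.5567, 0.1186, 0.1058]
orientation: [0.001, -0.053, 0.999, 0.003]
wrist_force: [-2.2, 6.7, 6.5]
gripper_width: 0.0218
t: 10.95
tcp_pos: [0.5572, 0.1134, 0.1056]
orientation: [0.001, -0.052, 0.999, 0.006]
wrist_force: [-1.8, 6.1, 6.4]
gripper_width: 0.0217
t 10.95 pos [0.5572 0.1134 0.1056] jaw yaw 0.105 tilt [0.0017 0.0117] shift mm [ 0.1 15.7  3.8] F [-1.8  6.1  6.4] w 0.0217
turn to yaw .11 [ 0.0114  0.0029 -0.005 ]
```

```bash
python3 -m crank '{"translation":[[0,-3,0.9],[0,-5,0.9],[0,-6.5,0.9],[0,-7.5,0.9]],"turn":[[0.008,0.003,-0.003],[0.016,0.003,-0.006],[0.016,0.003,-0.006],[0.016,0.003,-0.006]],"hand":[0.85,0.85,0.85,0.85]}'
python3 go.py .5555 .129 .102
```

```text
t: 11.35
tcp_pos: [0.5579, 0.1067, 0.1048]
orientation: [0.0, -0.055, 0.998, -0.001]
wrist_force: [-1.0, 4.6, 4.4]
gripper_width: 0.0215
t 11.35 pos [0.5579 0.1067 0.1048] jaw yaw 0.111 tilt [ 0.0005 -0.0029] shift mm [-0.1 22.5  2.7] F [-1.   4.6  4.4] w 0.0215
turn to yaw .11 [-0.003   0.0002  0.0007]
```

```bash
python3 -m crank '{"translation":[[0,-2.5,1],[0,-2.5,2],[0,-2.5,2]],"turn":[[0,0,0],[0,0,0],[0,0,0]],"hand":[0.85,0.85,0.85]}'
python3 go.py .5555 .129 .102
```

```text
t: 11.65
tcp_pos: [0.5581, 0.105, 0.1028]
orientation: [0.0, -0.055, 0.998, -0.0]
wrist_force: [-1.3, 6.6, 3.2]
gripper_width: 0.0216
t 11.65 pos [0.5581 0.105  0.1028] jaw yaw 0.11 tilt [ 0.0003 -0.0006] shift mm [-0.  24.2  0.8] F [-1.3  6.6  3.2] w 0.0216
turn to yaw .11 [-0.0007  0.0002 -0.0002]
```

```bash
python3 -m crank '{"translation":[[0,-3,1.5],[0,-4,3],[0,-4,4.5],[0,-4,5]],"turn":[[0,0,0],[0,0,0],[0,0,0],[0,0,0]],"hand":[0.85,0.85,0.85,0.85]}'
python3 go.py .5585 .102 .064
```

```text
t: 12.05
tcp_pos: [0.5584, 0.1045, 0.0989]
orientation: [0.001, -0.054, 0.999, 0.003]
wrist_force: [-2.9, 11.9, 10.9]
gripper_width: 0.0216
t 12.05 pos [0.5584 0.1045 0.0989] jaw yaw 0.107 tilt [0.0007 0.0069] shift mm [ 0.3 -2.7 34.9] F [-2.9 11.9 10.9] w 0.0216
turn to yaw .11 [ 0.0067  0.0014 -0.0027]
```

```bash
python3 -m crank '{"translation":[[0,1.5,0.5],[0,2.5,1.5],[0,2.5,3],[0,2.5,4],[0,2.5,4]],"turn":[[0.004,0.001,-0.002],[0.007,0.001,-0.003],[0.007,0.001,-0.003],[0.007,0.001,-0.003],[0.007,0.001,-0.003]],"hand":[0.85,0.85,0.85,0.85,0.85]}'
python3 go.py .5585 .107 .064
```

```text
t: 12.55
tcp_pos: [0.558, 0.1067, 0.0944]
orientation: [-0.0, -0.055, 0.998, -0.0]
wrist_force: [-0.4, 1.8, -0.2]
gripper_width: 0.0214
t 12.55 pos [0.558  0.1067 0.0944] jaw yaw 0.11 tilt [-0.0003 -0.0005] shift mm [-0.5  0.3 30.4] F [-0.4  1.8 -0.2] w 0.0214
turn to yaw .11 [-0.0004 -0.0004  0.    ]
```

```bash
python3 -m crank '{"translation":[[0,0,1.5],[0,0,3],[0,0,4.5],[0,0,5],[0,0,5]],"turn":[[0,0,0],[0,0,0],[0,0,0],[0,0,0],[0,0,0]],"hand":[0.85,0.85,0.85,0.85,0.85]}'
python3 go.py .5585 .107 .081
```

```text
t: 13.05
tcp_pos: [0.5579, 0.1071, 0.0894]
orientation: [-0.0, -0.055, 0.998, 0.0]
wrist_force: [-1.0, 5.8, 2.6]
gripper_width: 0.0216
t 13.05 pos [0.5579 0.1071 0.0894] jaw yaw 0.11 tilt [-0.0005  0.0003] shift mm [-0.6 -0.2  8.4] F [-1.   5.8  2.6] w 0.0216
turn to yaw .11 [ 0.0004 -0.0005 -0.0001]
```

```bash
python3 -m crank '{"translation":[[0,0.8,1],[0,0.8,2],[0,0.8,3],[0,0.8,4],[0,0.8,4]],"turn":[[0,0,0],[0,0,0],[0,0,0],[0,0,0],[0,0,0]],"hand":[0.85,0.85,0.85,0.85,0.85]}'
python3 go.py .5585 .107 .081
```

```text
t: 13.55
tcp_pos: [0.5578, 0.1077, 0.0862]
orientation: [0.0, -0.055, 0.998, -0.0]
wrist_force: [-1.2, 3.1, 7.5]
gripper_width: 0.0213
t 13.55 pos [0.5578 0.1077 0.0862] jaw yaw 0.11 tilt [ 0.     -0.0003] shift mm [-0.6 -0.8  5.2] F [-1.2  3.1  7.5] w 0.0213
turn to yaw .11 [-0.0003 -0.      0.0001]
```

```bash
python3 -m crank '{"translation":[[0,0.5,1.5],[0,0.5,2.5],[0,0.5,3.5],[0,0.5,4],[0,0.5,4]],"turn":[[0,0,0],[0,0,0],[0,0,0],[0,0,0],[0,0,0]],"hand":[0.85,0.85,0.85,0.85,0.85]}'
python3 go.py .5585 .107 .081
```

```text
t: 14.05
tcp_pos: [0.5577, 0.108, 0.0827]
orientation: [0.0, -0.055, 0.998, -0.0]
wrist_force: [-2.4, 3.2, 7.8]
gripper_width: 0.0214
t 14.05 pos [0.5577 0.108  0.0827] jaw yaw 0.11 tilt [ 0.0002 -0.0007] shift mm [-0.7 -1.1  1.7] F [-2.4  3.2  7.8] w 0.0214
turn to yaw .11 [-0.0007  0.0001  0.0003]
```

```bash
python3 -m crank '{"translation":[[0,0.4,1.5],[0,0.4,2.5],[0,0.4,3],[0,0.4,3]],"turn":[[0,0,0],[0,0,0],[0,0,0],[0,0,0]],"hand":[0.85,0.85,0.85,0.85]}'
python3 go.py .5585 .107 .081
```

```text
t: 14.45
tcp_pos: [0.5577, 0.1081, 0.0809]
orientation: [0.0, -0.055, 0.998, -0.001]
wrist_force: [-3.0, 3.3, 10.6]
gripper_width: 0.0217
t 14.45 pos [0.5577 0.1081 0.0809] jaw yaw 0.111 tilt [ 0.0008 -0.0013] shift mm [-0.7 -1.2 -0.1] F [-3.   3.3 10.6] w 0.0217
turn to yaw .11 [-0.0014  0.0006  0.0006]
```

```bash
python3 -m crank '{"translation":[[0,0,2],[0,0,3.5],[0,0,3.5]],"turn":[[0,0,0],[0,0,0],[0,0,0]],"hand":[0.85,0.85,0.85]}'
python3 - <<'E'
from h import *
b=save("side","pics/s4.png")
cv2.imwrite("pics/v4.png",cv2.resize(b[100:200,240:370],None,fx=6,fy=6,interpolation=2)[:,:,::-1])
E
```

```text
t: 14.75
tcp_pos: [0.5577, 0.1081, 0.0808]
orientation: [0.001, -0.055, 0.998, -0.001]
wrist_force: [-6.2, 3.7, 22.2]
gripper_width: 0.0211
```

View pics/v4.png

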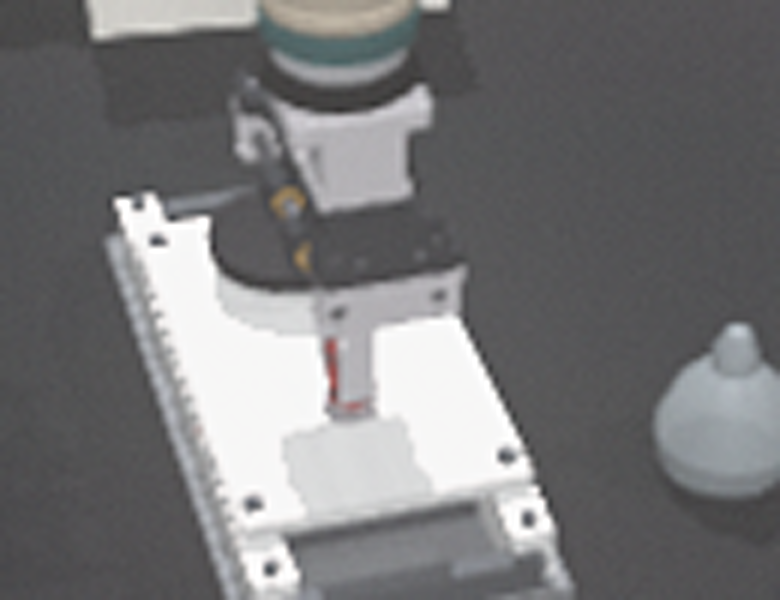

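The picture shows the collar flat on the stage at about (298,169), and z = 0.0808 is a hard stop. Unloading, opening and retreating straight up.

```bash
python3 -m crank '{"translation":[[0.3,0.3,0],[0.3,0.3,0],[0.3,0.3,0],[0.3,0.3,0],[0.3,0.3,0],[0.3,0.3,0]],"turn":[[0,0,0],[0,0,0],[0,0,0],[0,0,0],[0,0,0],[0,0,0]],"hand":[0.85,0.85,0.5,0.3,0.3,0.3]}'
python3 -m crank '{"translation":[[0,0,-10],[0,0,-30],[0,0,-70],[0,0,-120],[0,0,-150],[0,0,-150],[0,-150,-150],[0,-150,-150],[0,-150,-150],[0,-150,-150]],"turn":[[0,0,0],[0,0,0],[0,0,0],[0,0,0],[0,0,0],[0,0,0],[0,0,0],[0,0,0],[0,0,0],[0,0,0]],"hand":[0.3,0.3,0.3,0.3,0.3,0.3,0.3,0.3,0.3,0.3]}'
python3 - <<'E'
from h import *
b=save("side","pics/s5.png");a=save("top","pics/t5.png")
print([(d["uv"],d["score"]) for d in r.pinpoint("side","pin")[:6]],"pred",proj("side",[.558,.108,.055]))
c=np.hstack([cv2.resize(b[100:200,250:350],(400,400),interpolation=2),cv2.resize(a[150:250,210:310],(400,400),interpolation=2)])
cv2.imwrite("pics/v5.png",c[:,:,::-1])
E
```

```text
t: 15.4
tcp_pos: [0.5574, 0.1079, 0.0803]
orientation: [0.001, -0.055, 0.998, -0.001]
wrist_force: [0.4, -0.1, 0.1]
gripper_width: 0.0499
t: 16.4
tcp_pos: [0.5738, -0.0467, 0.2296]
orientation: [0.0, -0.052, 0.999, -0.003]
wrist_force: [0.5, 1.1, -0.2]
gripper_width: 0.0657
[([294.6, 168.7], 0.72), ([314.1, 243.4], 0.56), ([310.7, 306.9], 0.55), ([290.7, 243.2], 0.55), ([295.7, 165.6], 0.52), ([373.5, 294.7], 0.48)] pred [297.25204834 167.36467589]
```

View pics/v5.png

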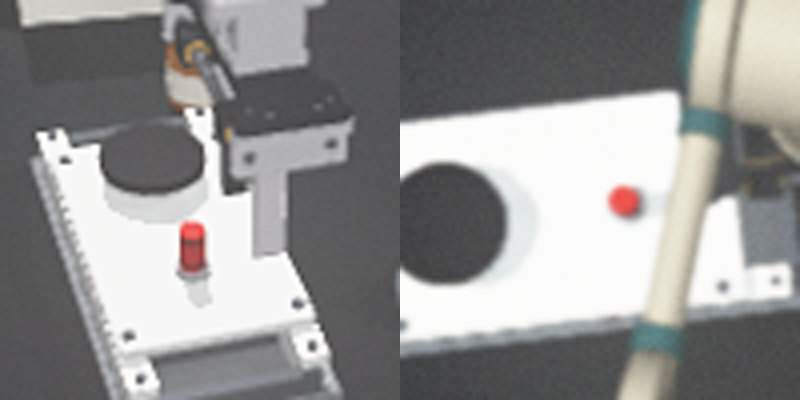

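The pin stands upright at about (298,168) in the side view, collar flat on the stage, released, with the arm clear.

```bash
python3 -c "
from rig import r
print(r.sign_off())"
```

```text
the job is handed in; nothing more can be done
None
```

I put the red-headed pin through the stage and into the hidden hole in the bar, let go of it, and handed the job in at about 16.5 s of the 72 s allowed.

**What I did:**
- I lifted the pin from the green block and put its tip into the stage hole.
- I rested the tip on the bar at about 5 N and dragged the stage along −y. The tip dropped into the hidden hole after about 22 mm.
- I eased the pin down until it met a hard stop. The wrist force peaked at about 22 N there and stayed around 16 N or less before that.

**Last checks:**
- **Seating:** the tool stopped at z = 0.0808 m, against 0.081 m expected with the collar on the stage.
- **Pictures:** the final side and top views show the pin upright, with its collar flat on the stage.
- **Release:** the gripper is open at 66 mm and well clear, and the wrist force reads about zero.

**What disagreed or went unchecked:**
- The network's pin origin in the side view was 2–3 px from my projection. That fits the 1–2 px camera offset I saw earlier, so I trusted the touch result.
- When I felt for the sides of the stage hole in x, the free width came out at 5.6 mm instead of about 4 mm, perhaps because the pin gave a little in the jaws.
- I did not measure the blue pin or the other objects again at the end. I saw no sign of contact with any of them.

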